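# Take one cup off the nested stack

## Task

A fresh parts cup is wanted at the bench. Lift only the top cup off the nested stack of three steel cups, leaving the other two standing nested where they are, and set the cup down gently, upright, in the recess of the empty wooden stand (the other stand already has its cup). Lower it all the way in before you let go, then leave it resting there.

Things in the scene. Friction and masses are not known exactly. Their poses are not given: they have to be found in the camera images.
- cup_top: Top of three identical round steel cups, nested. Each 40 mm tall: foot 44 mm wide up to 19 mm, then a straight part 56 mm wide (wall 3 mm) to the open rim. Rims in the stack stand 22 mm apart: only the top 20 mm of this cup is free to grip; lower down fingers would take the next cup too. About 60 g. Origin: centre of underside, 44 mm above the bench at the start; z up.
- cup_mid: Middle cup of the stack, same shape; it stays. The top cup's foot stands 18 mm deep inside it, loosely (3 mm side play), on an inner step 22 mm above this cup's underside. Origin: centre of its underside, 22 mm above the bench; z up.
- cup_low: Lowest cup of the stack, same shape, loose on the bench; it stays. Origin: centre of its underside; z up. The stack may stand at the right, middle or left of the bench.
- seat (a point): Centre of the recess floor, 8 mm above the bench, of the empty stand: a fixed pale plywood block 80x80x14 mm with a round recess 62 mm across, 6 mm deep (9 mm play round a cup's foot). z up, x and y along its sides. An identical stand already holds such a cup with a steel ring in it (fixed): not this one.

How it is judged:
By the outcome, as a careful person would: the job done as asked, in the order asked, and still so for the second after the job is handed in, with the robot touching nothing.
It also fails if it takes over 37 s, if anything falls off the work surface, if the arm or the gripper's body presses on something with over 40 N, if the wrist force passes 120 N, or if a joint passes its speed limit or range.

## Robot

A 6-joint arm with a two-finger parallel gripper is mounted at the origin on a cart in front of the work surface, level with it; the furniture and walls round the work are solid. World frame = base frame: x ahead of the robot, y to its left, z up, the work surface at z = 0. Lengths are in m, angles in rad, forces in N, time in s.
With the tool pointing down it reaches from about 0.275 to 0.775 m from the base axis. Payload 14.6 kg.
Tool frame: the origin (TCP) lies midway between the tips of the shut fingers; the grasp point (between the pads) lies 19 mm behind it; z points along the fingers, y is the line along which they close (so a half turn about z gives the same grasp; the last joint's range is limited). The gripper opens to 85 mm and grips with 20 to 120 N. Pads are 22 mm wide; open, the fingers measure 114 mm over their backs; the gripper's body (76 mm by 85 mm) begins 54 mm behind the grasp point. The pads swing forward as they close: fully open they stand 13 mm farther back than shut.
Start: joints at [1.072, 0.263, -0.048, 1.259, 0, 1.415], TCP at [0.177, 0.494, 0.231] pointing down, gripper open.
Joint ranges: [-2.65, 2.65], [-0.89, 1.7], [-1.18, 1.37], [-2.13, 2.11], [-1.35, 1.29], [-3.14, 3.14]. Speed limits (rad/s): [1.89, 1.89, 2.57, 2.79, 3.14, 3.14].

## Interface

Orientations are given as a unit quaternion [w, x, y, z].
In Python, from bench import env, vision gives the robot as it stands.
- The arm moves only by the shell command python3 -m crank 'ROWS' [OPENING] [FORCE]. ROWS is JSON, a list of rows, each an object with "xyz": the shift along the tool's x, y, z in m, a list of three; "turn": the turn, a rotation vector about the tool's x, y, z in rad, a list of three. In form: [{"xyz": [x, y, z], "turn": [wx, wy, wz]}, ...]. A call has exactly 8 rows; each row shifts and turns the commanded pose from where the row before left it, along the tool's axes as they then stand; what a row does not reach is not made up. A row lasts 1/12 s, in which the tool goes at most 41.7 mm and 7.16 degrees, less where a joint would pass 70% of its speed; a pose out of reach is approached as far as the arm can. A call with a gripper value outside its range is refused whole. OPENING is the opening in per cent of the stroke, from 0 (shut) to 100 (fully open), set as the call begins (- or left out, the last holds). The fingers move at their own pace and stop on an object; FORCE is the grip in N (left out, the last holds). Time passes only in rows, so rows that do not move let the fingers close, or fill a call up. It gives the time, the measured TCP pose, the force, the opening and the grip force at its end, in the units of the state.
- env.sense(): the state, without advancing time (a new reading comes with each control period).
- vision.camera(name): name is "scene" or "top" or "wrist"; returns a dict with "image" (480x640x3 uint8, blue, green, red), "fx", "fy", "cx", "cy" (pixels), "rvec" (rotation vector, rad) and "tvec" (3), from world to camera coordinates, as OpenCV has them; the wrist camera has in their place "mount" (4x4, takes a point from camera to tool coordinates, whose origin is the TCP and whose axes are the flange's). Camera axes: x right, y down, z forward; pixel columns grow to the right and rows downward; lengths in m; the calibration is good to about 2 mm. A picture is of the moment at which its call begins: read the wrist's pose just before it. There is no depth.
- env.finish_job(): hands the job in; it is judged then, once.
The state is a dict: "t": time; "joint_positions": joint angles; "dq": joint speeds; "effort": joint torques, N m; "position": TCP position; "tcp_rot": TCP orientation; "force": force on the tool from outside, world axes, zero at the start; "wrist_torque": the same for the moment, N m; "gripper_width": finger opening in m; "grasp_force": force on a finger pad.
Only numpy, scipy, OpenCV 4.12 (cv2) and the standard library are available. Lean on these libraries where they do the work, as an engineer would, in place of code of your own. Each camera call takes 0.05 s, during which the arm holds its last target. There are 200 camera calls.

## Working session

There is one attempt and no reset: what is moved stays moved. The work goes in short steps, Python scripts to look and compute and a shell command to move; the robot and the scene stay as the last step left them, time stands still between calls to the robot, and variables do not carry over. Pictures are saved under pics/ and viewed, at most 11 in all, crops included, and the job is handed in when it is done.

```bash
mkdir -p pics; python3 - <<'E'
from bench import env, vision
import cv2
s=env.sense();print(s['t'],s['position'],s['tcp_rot'],s['gripper_width'])
for n in("scene","top"):
    c=vision.camera(n);cv2.imwrite(f"pics/{n}1.png",c["image"]);print(n,c["fx"],c["cx"],c["cy"],c["rvec"],c["tvec"])
E
```

```text
0.0 [0.1768401  0.49402213 0.23082064] [-1.80534229e-04  1.71068519e-01  9.85258982e-01 -5.18018265e-04] 0.08539316626606688
scene 510.91209365416097 328.7068783203765 246.0388970265097 [ 1.96437337 -0.95714306  0.52144874] [-0.22907608  0.32632455  0.69393752]
top 536.6115262257554 313.5835622789466 249.19767673498427 [ 2.20543356 -2.19211073  0.05745823] [0.11720807 0.5167799  0.90677272]
```

View pics/scene1.png

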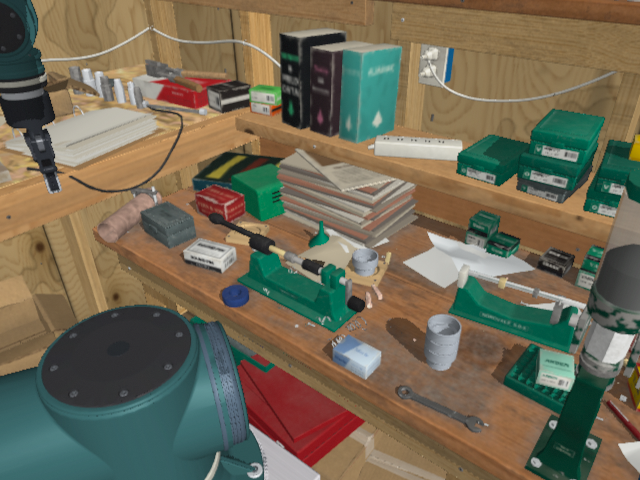

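View pics/top1.png

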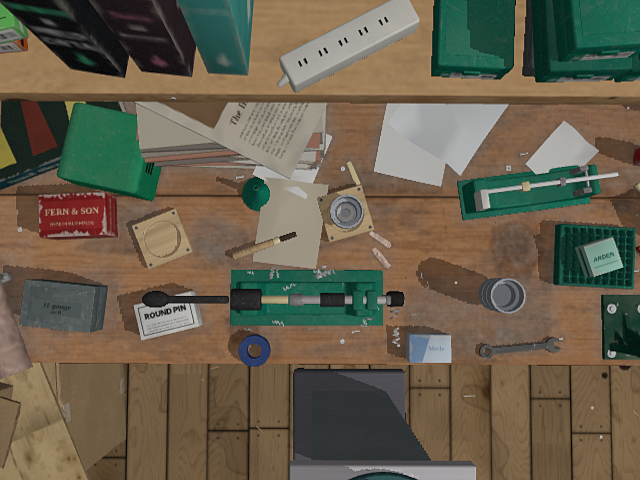

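The top view shows the stack's rim at about (507,294), the empty stand at (161,239), and the occupied stand at (346,211). I'll zoom in on the stack and the empty stand and unproject them.

```bash
cat > h.py <<'E'
import cv2,numpy as np
def K(c): return np.array([[c["fx"],0,c["cx"]],[0,c["fy"],c["cy"]],[0,0,1.]])
def ray(c,uv,z,R=None,t=None):
    if R is None: R=cv2.Rodrigues(np.array(c["rvec"]))[0];t=np.array(c["tvec"])
    d=R.T@np.linalg.solve(K(c),[uv[0],uv[1],1.]);o=-R.T@t
    return o+d*(z-o[2])/d[2]
def proj(c,P): return cv2.projectPoints(np.array(P,float).reshape(-1,3),np.array(c["rvec"]),np.array(c["tvec"]),K(c),None)[0].reshape(-1,2)
def circ(c,x,y,z,r):
    a=np.linspace(0,2*np.pi,60);return proj(c,np.c_[x+r*np.cos(a),y+r*np.sin(a),0*a+z])
E
python3 - <<'E'
from bench import vision
from h import *
c=vision.camera("top");im=c["image"]
print("stack",ray(c,(507,294),.084),"stand",ray(c,(161,239),.014),"occ",ray(c,(346,210),.048))
print("post",ray(c,(625,325),.0),"corner green",ray(c,(603,297),.0), "arden", ray(c,(557,282),.03))
s=ray(c,(507,294),.084);q=ray(c,(161,239),.014)
out=[]
for (u,v),p,z,r in(((507,294),s,.084,.028),((161,239),q,.014,.031)):
    k=5;x0,y0=u-40,v-45
    o=cv2.resize(im[y0:y0+90,x0:x0+80],None,fx=k,fy=k,interpolation=cv2.INTER_CUBIC)
    e=((circ(c,p[0],p[1],z,r)-[x0,y0]+.5)*k).astype(int)
    cv2.polylines(o,[e],True,(0,0,255),1);out.append(o)
cv2.imwrite("pics/crop.png",np.hstack(out))
E
```

```text
stack [ 0.4438248  -0.18440044  0.084     ] stand [0.5318203  0.38122552 0.014     ] occ [0.57949886 0.06729555 0.048     ]
post [ 0.38884718 -0.41853962  0.        ] corner green [ 0.43685879 -0.38142096  0.        ] arden [ 0.46261959 -0.28829768  0.03      ]
```

View pics/crop.png

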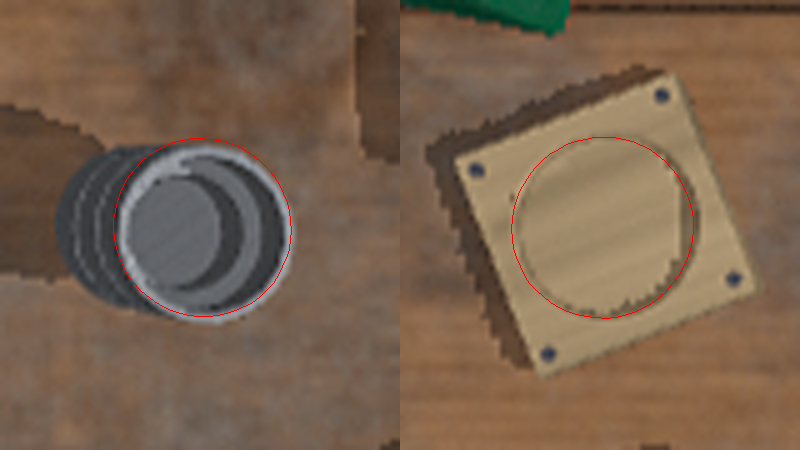

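Refined from the overlay, the stack is at about (0.443,-0.1855) and the seat at about (0.533,0.380). Both are within reach, and the circle sizes match the given ones. Next I move above the stack.

```bash

python3 -m crank '[{"xyz":[-0.01,-0.012,0],"turn":[0,0,0]},{"xyz":[-0.02,-0.023,0],"turn":[0,0,0]},{"xyz":[-0.02,-0.023,0],"turn":[0,0,0]},{"xyz":[-0.02,-0.023,0],"turn":[0,0,0]},{"xyz":[-0.02,-0.023,0],"turn":[0,0,0]},{"xyz":[-0.02,-0.023,0],"turn":[0,0,0]},{"xyz":[-0.02,-0.023,0],"turn":[0,0,0]},{"xyz":[-0.02,-0.023,0],"turn":[0,0,0]}]' 100 30
python3 -m crank '[{"xyz":[-0.02,-0.023,0],"turn":[0,0,0]},{"xyz":[-0.02,-0.023,0],"turn":[0,0,0]},{"xyz":[-0.02,-0.023,0],"turn":[0,0,0]},{"xyz":[-0.02,-0.023,0],"turn":[0,0,0]},{"xyz":[-0.02,-0.023,0],"turn":[0,0,0]},{"xyz":[-0.02,-0.023,0],"turn":[0,0,0]},{"xyz":[-0.02,-0.023,0],"turn":[0,0,0]},{"xyz":[-0.02,-0.023,0],"turn":[0,0,0]}]'
python3 -m crank '[{"xyz":[-0.02,-0.023,0],"turn":[0,0,0]},{"xyz":[-0.02,-0.023,0],"turn":[0,0,0]},{"xyz":[-0.02,-0.023,0],"turn":[0,0,0]},{"xyz":[-0.02,-0.023,0],"turn":[0,0,0]},{"xyz":[-0.02,-0.023,0],"turn":[0,0,0]},{"xyz":[-0.02,-0.023,0],"turn":[0,0,0]},{"xyz":[-0.02,-0.023,0],"turn":[0,0,0]},{"xyz":[0,0,0],"turn":[0,0,0]}]'
cat >> h.py <<'E'
from scipy.spatial.transform import Rotation as Ro
def wrist():
    from bench import env,vision
    s=env.sense();c=vision.camera("wrist")
    q=np.array(s["tcp_rot"]);T=np.eye(4);T[:3,:3]=Ro.from_quat(q[[1,2,3,0]]).as_matrix();T[:3,3]=s["position"]
    W=np.linalg.inv(T@np.array(c["mount"]));c["rvec"]=cv2.Rodrigues(W[:3,:3])[0];c["tvec"]=W[:3,3]
    return s,c,T
def go(T,P): return (T[:3,:3].T@(np.array(P)-T[:3,3])).round(4)
E
python3 - <<'E'
from h import *
s,c,T=wrist();im=c["image"].copy()
print(s["t"],s["position"],s["joint_positions"],T[:3,:3].round(3).tolist(),s["force"])
p=(.443,-.1855)
for z in(.084,.062):cv2.polylines(im,[circ(c,*p,z,.028).astype(int)],True,(0,0,255),1)
print(proj(c,[*p,.084]),go(T,[*p,.084]))
cv2.imwrite("pics/w1.png",im)
E
```

```text
t: 0.82
position: [0.2599, 0.2795, 0.2312]
tcp_rot: [0.0, 0.171, 0.985, 0.0]
force: [0.4, -0.6, 0.2]
gripper_width: 0.0852
grasp_force: 0.0
t: 1.48
position: [0.3486, 0.0522, 0.2313]
tcp_rot: [0.0, 0.171, 0.985, 0.0]
force: [1.5, 0.3, 0.4]
gripper_width: 0.0856
grasp_force: 0.0
t: 2.15
position: [0.4276, -0.1491, 0.2307]
tcp_rot: [0.0, 0.172, 0.985, -0.0]
force: [-0.7, 1.9, -1.8]
gripper_width: 0.0858
grasp_force: 0.0
2.15 [ 0.42760425 -0.14912604  0.23065007] [-5.15417108e-01  1.39567429e-01 -2.12771045e-01  1.21804156e+00
 -6.56592068e-04 -1.68807596e-01] [[-0.941, 0.34, 0.0], [0.34, 0.941, -0.001], [-0.0, -0.001, -1.0]] [-0.72834321  1.86537301 -1.75324073]
[[294.07758066 256.28134692]] [-0.0268 -0.0289  0.1467]
```

View pics/w1.png

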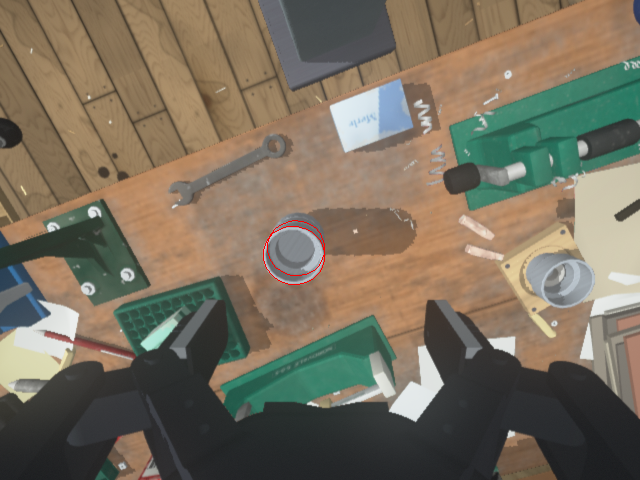

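The predicted rim lies right on the stack's rim, centred at (294,256). I'll centre over it and descend to just above the rim, then check.

```bash

python3 -m crank '[{"xyz":[-0.007,-0.007,0.01],"turn":[0,0,0]},{"xyz":[-0.007,-0.007,0.015],"turn":[0,0,0]},{"xyz":[-0.007,-0.007,0.015],"turn":[0,0,0]},{"xyz":[-0.006,-0.008,0.015],"turn":[0,0,0]},{"xyz":[0,0,0.015],"turn":[0,0,0]},{"xyz":[0,0,0.015],"turn":[0,0,0]},{"xyz":[0,0,0.015],"turn":[0,0,0]},{"xyz":[0,0,0.01],"turn":[0,0,0]}]' 82
python3 -m crank '[{"xyz":[0,0,0],"turn":[0,0,0]},{"xyz":[0,0,0],"turn":[0,0,0]},{"xyz":[0,0,0],"turn":[0,0,0]},{"xyz":[0,0,0],"turn":[0,0,0]},{"xyz":[0,0,0],"turn":[0,0,0]},{"xyz":[0,0,0],"turn":[0,0,0]},{"xyz":[0,0,0],"turn":[0,0,0]},{"xyz":[0,0,0],"turn":[0,0,0]}]'
python3 - <<'E'
from h import *
s,c,T=wrist();im=c["image"].copy()
p=(.443,-.1855)
for z in(.084,):cv2.polylines(im,[circ(c,*p,z,.028).astype(int)],True,(0,0,255),1)
print(proj(c,[*p,.084]),go(T,[*p,.084]))
cv2.imwrite("pics/w2.png",im)
E
```

```text
t: 2.87
position: [0.441, -0.1806, 0.1195]
tcp_rot: [-0.001, 0.171, 0.985, 0.0]
force: [0.2, 0.8, 0.3]
gripper_width: 0.0698
grasp_force: 0.0
t: 3.53
position: [0.4417, -0.1815, 0.1214]
tcp_rot: [0.0, 0.171, 0.985, -0.0]
force: [0.3, 0.6, -0.2]
gripper_width: 0.0702
grasp_force: 0.0
[[319.95814395 278.37861186]] [-0.0025 -0.0033  0.0374]
```

View pics/w2.png

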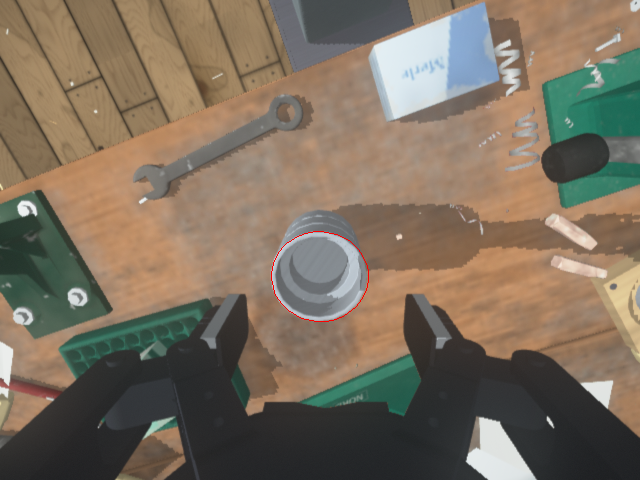

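```bash

python3 -m crank '[{"xyz":[-0.0025,-0.0033,0.003],"turn":[0,0,0]},{"xyz":[0,0,0.009],"turn":[0,0,0]},{"xyz":[0,0,0.01],"turn":[0,0,0]},{"xyz":[0,0,0.01],"turn":[0,0,0]},{"xyz":[0,0,0.01],"turn":[0,0,0]},{"xyz":[0,0,0.01],"turn":[0,0,0]},{"xyz":[0,0,0.005],"turn":[0,0,0]},{"xyz":[0,0,0.003],"turn":[0,0,0]}]'
python3 -m crank '[{"xyz":[0,0,0],"turn":[0,0,0]},{"xyz":[0,0,0],"turn":[0,0,0]},{"xyz":[0,0,0],"turn":[0,0,0]},{"xyz":[0,0,0],"turn":[0,0,0]},{"xyz":[0,0,0],"turn":[0,0,0]},{"xyz":[0,0,0],"turn":[0,0,0]},{"xyz":[0,0,0],"turn":[0,0,0]},{"xyz":[0,0,0],"turn":[0,0,0]}]'
python3 - <<'E'
from h import *
from bench import vision
s,c,T=wrist();im=c["image"].copy()
p=(.443,-.1855)
cv2.polylines(im,[circ(c,*p,.084,.028).astype(int)],True,(0,0,255),1)
print(go(T,[*p,.084]))
d=vision.camera("scene")["image"][290:400,380:500]
cv2.imwrite("pics/w3.png",np.hstack([im[150:450,150:490],cv2.resize(d,(327,300),interpolation=cv2.INTER_CUBIC)]))
E
```

```text
t: 4.25
position: [0.4425, -0.1853, 0.0602]
tcp_rot: [-0.001, 0.171, 0.985, 0.0]
force: [-0.1, 0.4, 0.5]
gripper_width: 0.0699
grasp_force: 0.0
t: 4.92
position: [0.443, -0.1855, 0.0614]
tcp_rot: [0.0, 0.171, 0.985, -0.0]
force: [0.3, -0.7, -0.2]
gripper_width: 0.0705
grasp_force: 0.0
[-0.0001 -0.     -0.0226]
```

View pics/w3.png

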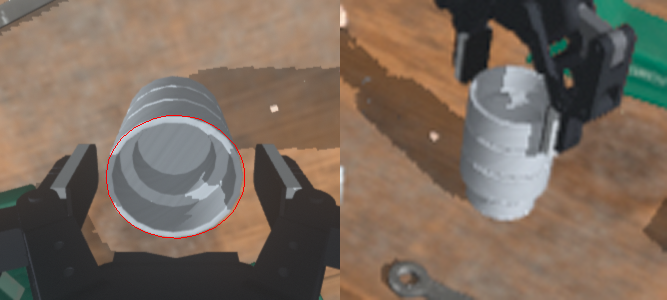

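```bash
python3 - <<'E'
from h import *
from bench import vision
c=vision.camera("scene")
for sgn in(1,-1):
  for z in(.062,.066,.070,.074):
    q=[[.443+sgn*.337*.035+a*.941*.011,-.1855+sgn*.941*.035-a*.337*.011,z] for a in(-1,1)]
    print(sgn,z,((proj(c,q)-[380,290])*[327/120,300/110]+[340,0]).round(0).tolist())
d=c["image"][300:380,410:490]
cv2.imwrite("pics/w4.png",cv2.resize(d,None,fx=7,fy=7,interpolation=cv2.INTER_NEAREST))
E
```

```text
1 0.062 [[458.0, 94.0], [484.0, 82.0]]
1 0.066 [[458.0, 89.0], [485.0, 77.0]]
1 0.07 [[459.0, 84.0], [485.0, 72.0]]
1 0.074 [[460.0, 79.0], [486.0, 67.0]]
-1 0.062 [[536.0, 160.0], [563.0, 146.0]]
-1 0.066 [[537.0, 155.0], [564.0, 142.0]]
-1 0.07 [[538.0, 150.0], [565.0, 137.0]]
-1 0.074 [[539.0, 145.0], [566.0, 132.0]]
```

View pics/w4.png

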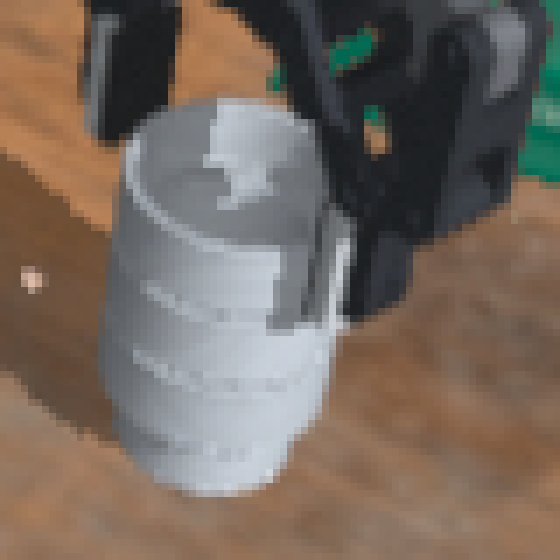

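Comparing the pad's tip corner with its projection puts it at about z = 0.066, and closing will lower it about 3 mm. I'll raise 4 mm first, then close.

```bash

python3 -m crank '[{"xyz":[0,0,-0.002],"turn":[0,0,0]},{"xyz":[0,0,-0.002],"turn":[0,0,0]},{"xyz":[0,0,0],"turn":[0,0,0]},{"xyz":[0,0,0],"turn":[0,0,0]},{"xyz":[0,0,0],"turn":[0,0,0]},{"xyz":[0,0,0],"turn":[0,0,0]},{"xyz":[0,0,0],"turn":[0,0,0]},{"xyz":[0,0,0],"turn":[0,0,0]}]'
python3 -m crank '[{"xyz":[0,0,0],"turn":[0,0,0]},{"xyz":[0,0,0],"turn":[0,0,0]},{"xyz":[0,0,0],"turn":[0,0,0]},{"xyz":[0,0,0],"turn":[0,0,0]},{"xyz":[0,0,0],"turn":[0,0,0]},{"xyz":[0,0,0],"turn":[0,0,0]},{"xyz":[0,0,0],"turn":[0,0,0]},{"xyz":[0,0,0],"turn":[0,0,0]}]' 50 30
python3 -m crank '[{"xyz":[0,0,0],"turn":[0,0,0]},{"xyz":[0,0,0],"turn":[0,0,0]},{"xyz":[0,0,0],"turn":[0,0,0]},{"xyz":[0,0,0],"turn":[0,0,0]},{"xyz":[0,0,0],"turn":[0,0,0]},{"xyz":[0,0,0],"turn":[0,0,0]},{"xyz":[0,0,0],"turn":[0,0,0]},{"xyz":[0,0,0],"turn":[0,0,0]}]'
```

```text
t: 5.73
position: [0.4429, -0.1854, 0.0652]
tcp_rot: [-0.0, 0.171, 0.985, 0.0]
force: [-0.0, 0.8, 0.0]
gripper_width: 0.0702
grasp_force: 0.0
t: 6.4
position: [0.4431, -0.1856, 0.0655]
tcp_rot: [0.0, 0.171, 0.985, -0.0]
force: [-1.1, -0.4, 5.8]
gripper_width: 0.0538
grasp_force: 31.1
t: 7.07
position: [0.4431, -0.1856, 0.0655]
tcp_rot: [0.0, 0.171, 0.985, -0.0]
force: [-1.0, -0.1, 5.5]
gripper_width: 0.054
grasp_force: 31.1
```

Gripped, at 54 mm and 31 N. Now a slow lift and a check.

```bash

python3 -m crank '[{"xyz":[0,0,-0.002],"turn":[0,0,0]},{"xyz":[0,0,-0.003],"turn":[0,0,0]},{"xyz":[0,0,-0.004],"turn":[0,0,0]},{"xyz":[0,0,-0.005],"turn":[0,0,0]},{"xyz":[0,0,-0.006],"turn":[0,0,0]},{"xyz":[0,0,-0.007],"turn":[0,0,0]},{"xyz":[0,0,-0.007],"turn":[0,0,0]},{"xyz":[0,0,-0.006],"turn":[0,0,0]}]'
python3 - <<'E'
from h import *
from bench import vision
c=vision.camera("scene");im=c["image"].copy()
for z in(.062,.04):cv2.polylines(im,[circ(c,.443,-.1855,z,.028).astype(int)],True,(0,0,255),1)
d=im[260:380,390:510]
cv2.imwrite("pics/w5.png",cv2.resize(d,None,fx=4,fy=4,interpolation=cv2.INTER_CUBIC))
E
```

```text
t: 7.73
position: [0.4431, -0.1855, 0.1063]
tcp_rot: [0.0, 0.171, 0.985, -0.0]
force: [-0.4, -0.0, -1.0]
gripper_width: 0.0537
grasp_force: 31.7
```

View pics/w5.png

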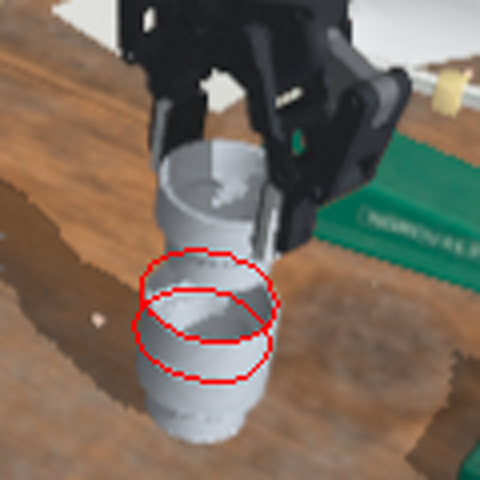

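Only the top cup came up; the middle rim is still at its predicted place (upper red circle). Next I raise it and carry it across.

```bash

python3 -m crank '[{"xyz":[0,0,-0.012],"turn":[0,0,0]},{"xyz":[0,0,-0.02],"turn":[0,0,0]},{"xyz":[0,0,-0.025],"turn":[0,0,0]},{"xyz":[0,0,-0.025],"turn":[0,0,0]},{"xyz":[0.001,0.007,-0.02],"turn":[0,0,0]},{"xyz":[0.003,0.014,-0.012],"turn":[0,0,0]},{"xyz":[0.004,0.021,-0.005],"turn":[0,0,0]},{"xyz":[0.005,0.026,0],"turn":[0,0,0]}]'
python3 -m crank '[{"xyz":[0.005,0.028,0],"turn":[0,0,0]},{"xyz":[0.005,0.028,0],"turn":[0,0,0]},{"xyz":[0.005,0.028,0],"turn":[0,0,0]},{"xyz":[0.005,0.028,0],"turn":[0,0,0]},{"xyz":[0.005,0.028,0],"turn":[0,0,0]},{"xyz":[0.005,0.028,0],"turn":[0,0,0]},{"xyz":[0.006,0.028,0],"turn":[0,0,0]},{"xyz":[0.006,0.028,0],"turn":[0,0,0]}]'
python3 -m crank '[{"xyz":[0.006,0.028,0],"turn":[0,0,0]},{"xyz":[0.006,0.028,0],"turn":[0,0,0]},{"xyz":[0.006,0.028,0],"turn":[0,0,0]},{"xyz":[0.006,0.028,0],"turn":[0,0,0]},{"xyz":[0.006,0.028,0],"turn":[0,0,0]},{"xyz":[0.006,0.028,0],"turn":[0,0,0]},{"xyz":[0.005,0.02,0],"turn":[0,0,0]},{"xyz":[0.003,0.014,0],"turn":[0,0,0]}]'
python3 -m crank '[{"xyz":[0.001,0.006,0],"turn":[0,0,0]},{"xyz":[0,0,0],"turn":[0,0,0]},{"xyz":[0,0,0],"turn":[0,0,0]},{"xyz":[0,0,0],"turn":[0,0,0]},{"xyz":[0,0,0],"turn":[0,0,0]},{"xyz":[0,0,0],"turn":[0,0,0]},{"xyz":[0,0,0],"turn":[0,0,0]},{"xyz":[0,0,0],"turn":[0,0,0]}]'
python3 - <<'E'
from h import *
s,c,T=wrist();im=c["image"].copy();p=(.533,.380)
cv2.polylines(im,[circ(c,*p,.014,.031).astype(int)],True,(0,0,255),1)
g=Ro.from_quat([0,0,0,1])
print(go(T,[*p,.0295]),s["position"])
cv2.imwrite("pics/w6.png",im)
E
```

```text
t: 8.45
position: [0.4541, -0.1172, 0.2257]
tcp_rot: [0.001, 0.172, 0.985, -0.0]
force: [0.2, 0.3, -0.9]
gripper_width: 0.0544
grasp_force: 32.0
t: 9.12
position: [0.4895, 0.1095, 0.2244]
tcp_rot: [0.0, 0.171, 0.985, 0.0]
force: [0.7, 0.6, -0.0]
gripper_width: 0.054
grasp_force: 32.0
t: 9.78
position: [0.516, 0.3151, 0.2241]
tcp_rot: [-0.0, 0.17, 0.985, 0.0]
force: [0.1, 0.1, -0.2]
gripper_width: 0.0537
grasp_force: 32.0
t: 10.45
position: [0.5173, 0.3187, 0.2244]
tcp_rot: [0.0, 0.171, 0.985, 0.0]
force: [-0.2, 0.2, 0.3]
gripper_width: 0.0537
grasp_force: 32.0
[0.006  0.063  0.1949] [0.51733703 0.31869049 0.2243941 ]
```

View pics/w6.png

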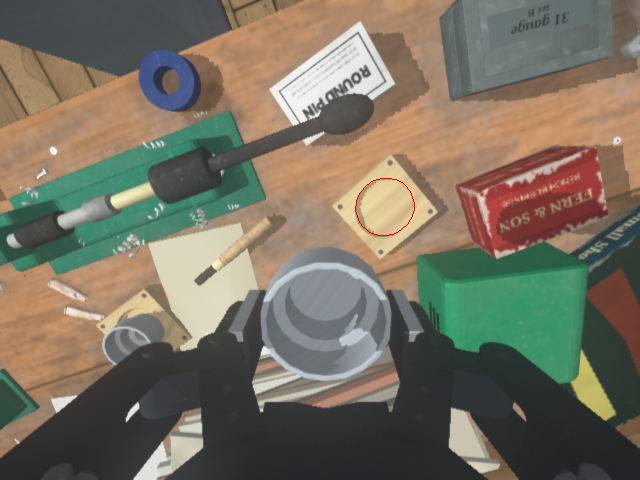

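The predicted recess circle fits the stand, centred at (385,207), and the cup sits upright and centred in the pads. The green and red boxes leave room for the gripper. Now I go over and down.

```bash

python3 -m crank '[{"xyz":[0.001,0.01,0],"turn":[0,0,0]},{"xyz":[0.002,0.019,0],"turn":[0,0,0]},{"xyz":[0.002,0.019,0],"turn":[0,0,0]},{"xyz":[0.001,0.01,0.01],"turn":[0,0,0]},{"xyz":[0,0.005,0.015],"turn":[0,0,0]},{"xyz":[0,0,0.02],"turn":[0,0,0]},{"xyz":[0,0,0.025],"turn":[0,0,0]},{"xyz":[0,0,0.025],"turn":[0,0,0]}]'
python3 -m crank '[{"xyz":[0,0,0.025],"turn":[0,0,0]},{"xyz":[0,0,0.02],"turn":[0,0,0]},{"xyz":[0,0,0.015],"turn":[0,0,0]},{"xyz":[0,0,0.01],"turn":[0,0,0]},{"xyz":[0,0,0],"turn":[0,0,0]},{"xyz":[0,0,0],"turn":[0,0,0]},{"xyz":[0,0,0],"turn":[0,0,0]},{"xyz":[0,0,0],"turn":[0,0,0]}]'
python3 - <<'E'
from h import *
from bench import vision
s,c,T=wrist();p=(.533,.380);print(go(T,[*p,.0295]),s["position"],s["force"])
def ov(c):
    im=c["image"].copy()
    for r,z in((.031,.014),):cv2.polylines(im,[circ(c,*p,z,r).astype(int)],True,(0,0,255),1)
    return im
t=ov(vision.camera("scene"))[190:270,200:300]
cv2.imwrite("pics/w7.png",np.hstack([ov(c)[100:400,130:530],cv2.resize(t,(375,300),interpolation=cv2.INTER_CUBIC)]))
E
```

```text
t: 11.17
position: [0.5328, 0.3807, 0.1276]
tcp_rot: [0.0, 0.171, 0.985, 0.0]
force: [-0.2, -0.3, -0.0]
gripper_width: 0.0539
grasp_force: 32.0
t: 11.83
position: [0.5335, 0.3807, 0.0603]
tcp_rot: [0.001, 0.171, 0.985, 0.001]
force: [0.5, -0.3, -1.8]
gripper_width: 0.0537
grasp_force: 32.0
[ 0.0002 -0.0008  0.0308] [0.53345505 0.3806733  0.06034985] [ 0.49764154 -0.2613935  -1.81712335]
```

View pics/w7.png

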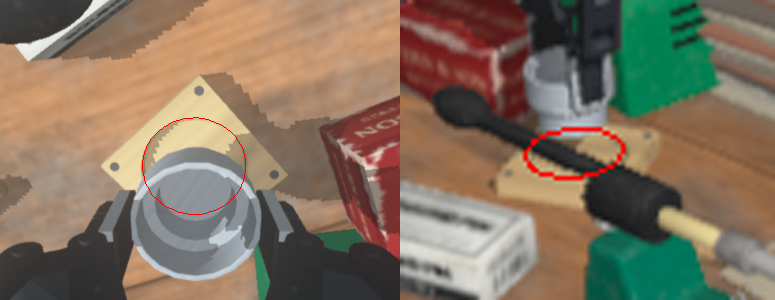

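The cup hangs centred over the recess, well clear of the boxes. I lower it quickly to about 4 mm above the floor, then slowly onto contact.

```bash

python3 -m crank '[{"xyz":[0,-0.0005,0.004],"turn":[0,0,0]},{"xyz":[0,0,0.005],"turn":[0,0,0]},{"xyz":[0,0,0.005],"turn":[0,0,0]},{"xyz":[0,0,0.005],"turn":[0,0,0]},{"xyz":[0,0,0.004],"turn":[0,0,0]},{"xyz":[0,0,0.003],"turn":[0,0,0]},{"xyz":[0,0,0.001],"turn":[0,0,0]},{"xyz":[0,0,0],"turn":[0,0,0]}]'
python3 -m crank '[{"xyz":[0,0,0.0007],"turn":[0,0,0]},{"xyz":[0,0,0.0007],"turn":[0,0,0]},{"xyz":[0,0,0.0006],"turn":[0,0,0]},{"xyz":[0,0,0.0005],"turn":[0,0,0]},{"xyz":[0,0,0.0005],"turn":[0,0,0]},{"xyz":[0,0,0],"turn":[0,0,0]},{"xyz":[0,0,0],"turn":[0,0,0]},{"xyz":[0,0,0],"turn":[0,0,0]}]'
```

```text
t: 12.6
position: [0.5326, 0.3798, 0.0319]
tcp_rot: [-0.0, 0.171, 0.985, -0.0]
force: [-0.6, -0.3, -0.8]
gripper_width: 0.0542
grasp_force: 32.0
t: 13.27
position: [0.5328, 0.3799, 0.0296]
tcp_rot: [0.0, 0.171, 0.985, 0.0]
force: [-1.6, -1.2, 5.3]
gripper_width: 0.054
grasp_force: 32.6
```

Contact at 5 N, at exactly the expected height, so the cup is on the recess floor. Releasing.

```bash

python3 -m crank '[{"xyz":[0,0,0],"turn":[0,0,0]},{"xyz":[0,0,0],"turn":[0,0,0]},{"xyz":[0,0,0],"turn":[0,0,0]},{"xyz":[0,0,0],"turn":[0,0,0]},{"xyz":[0,0,0],"turn":[0,0,0]},{"xyz":[0,0,0],"turn":[0,0,0]},{"xyz":[0,0,0],"turn":[0,0,0]},{"xyz":[0,0,0],"turn":[0,0,0]}]' 82
python3 -m crank '[{"xyz":[0,0,-0.003],"turn":[0,0,0]},{"xyz":[0,0,-0.006],"turn":[0,0,0]},{"xyz":[0,0,-0.01],"turn":[0,0,0]},{"xyz":[0,0,-0.015],"turn":[0,0,0]},{"xyz":[0,0,-0.02],"turn":[0,0,0]},{"xyz":[0,0,-0.025],"turn":[0,0,0]},{"xyz":[0,0,-0.025],"turn":[0,0,0]},{"xyz":[0,0,-0.02],"turn":[0,0,0]}]'
python3 -m crank '[{"xyz":[0,0,-0.015],"turn":[0,0,0]},{"xyz":[0,0,-0.01],"turn":[0,0,0]},{"xyz":[0,0,0],"turn":[0,0,0]},{"xyz":[0,0,0],"turn":[0,0,0]},{"xyz":[0,0,0],"turn":[0,0,0]},{"xyz":[0,0,0],"turn":[0,0,0]},{"xyz":[0,0,0],"turn":[0,0,0]},{"xyz":[0,0,0],"turn":[0,0,0]}]'
python3 - <<'E'
from h import *
from bench import vision
s,c,T=wrist();p=(.5328,.3799)
im=c["image"].copy()
for r,z in((.028,.048),(.031,.014)):cv2.polylines(im,[circ(c,*p,z,r).astype(int)],True,(0,0,255),1)
sc=vision.camera("scene");d=sc["image"].copy()
cv2.polylines(d,[circ(sc,.443,-.1855,.062,.028).astype(int)],True,(0,0,255),1)
k=lambda a:cv2.resize(a,(300,300),interpolation=cv2.INTER_CUBIC)
print(proj(c,[*p,.03]))
u,v=proj(c,[*p,.03])[0].astype(int);v=max(v,100)
cv2.imwrite("pics/w8.png",np.hstack([im[max(v-150,0):v+150,max(u-100,0):u+100],k(d[280:380,390:490]),k(d[190:290,200:300])]))
E
```

```text
t: 13.93
position: [0.5327, 0.3799, 0.0292]
tcp_rot: [-0.0, 0.171, 0.985, -0.0]
force: [0.2, -0.3, -0.1]
gripper_width: 0.0697
grasp_force: 0.0
t: 14.6
position: [0.5329, 0.38, 0.1564]
tcp_rot: [0.001, 0.171, 0.985, 0.001]
force: [0.3, 0.4, -0.3]
gripper_width: 0.0702
grasp_force: 0.0
t: 15.27
position: [0.5325, 0.3798, 0.1776]
tcp_rot: [-0.0, 0.171, 0.985, -0.0]
force: [0.7, 0.6, -0.8]
gripper_width: 0.0699
grasp_force: 0.0
[[326.18985385 227.85324685]]
```

View pics/w8.png

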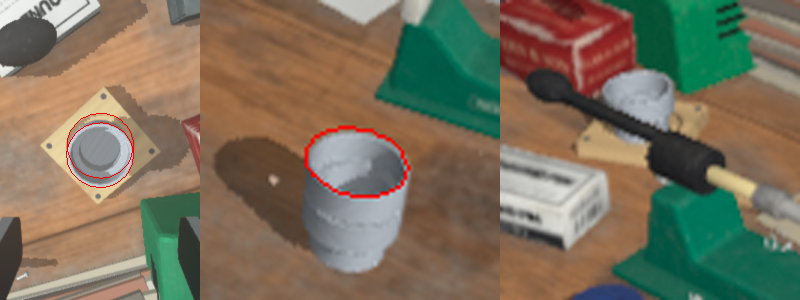

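The cup stands upright in the recess, at crop pixel (100,150). The other two cups are still nested in place (middle rim on the red circle), and the gripper is clear.

```bash
python3 -c "
from bench import env
print(env.finish_job())"
```

```text
the job is handed in; nothing more can be done
None
```

The top cup is resting upright in the empty stand's recess, the other two cups are still nested in place, and I handed the job in at about 15 s of the 37 s allowed; no verdict came back.

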